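# Tip the mounted specimens out of the tilt tray

## Robot

A 6-joint arm with a two-finger parallel gripper is mounted at the origin on a cart in front of the work surface, level with it; the furniture and walls round the work are solid. World frame = base frame: x ahead of the robot, y to its left, z up, the work surface at z = 0. Lengths are in mm, angles in rad, forces in N, time in s.
With the tool pointing down it reaches from about 350 to 975 mm from the base axis. Payload 7.1 kg.
Tool frame: the origin (TCP) lies midway between the tips of the shut fingers; the grasp point (between the pads) lies 19 mm behind it (ctrl.tcp_to_grasp is the distance from the TCP to the grasp point, in mm); z points along the fingers, y is the line along which they close (so a half turn about z gives the same grasp; the last joint's range is limited). The gripper opens to 88 mm and grips with 3 to 60 N. Pads are 20 mm wide; open, the fingers measure 115 mm over their backs; the gripper's body (75 mm by 178 mm) begins 61 mm behind the grasp point.
Start: joints at [1.135, 0.423, 1.63, -0, 1.089, -0.019], TCP at [252.99, 571.49, 222.675] pointing down, gripper open.
Joint ranges: [-3, 3], [-0.9, 2.11], [0.09, 2.58], [-1.31, 4.45], [0.11, 2.69], [-2.54, 2.54]. Speed limits (rad/s): [2.39, 2.39, 3.01, 3.14, 3.14, 3.14].

## Interface

Orientations are given as a rotation vector (axis times angle).
In Python, from workcell import get_obs, cams, ticket, boxes_of, ctrl gives the robot as it stands.
- The arm moves only by the shell command python3 -m creep 'ROWS' [OPENING]. ROWS is JSON, one flat list of numbers, 4 for each row, row after row: the shift along the world's x, y, z in m, then the turn about the world's z in rad. In form: [tx, ty, tz, spin, tx, ty, tz, spin, ...]. A call has 1 to 10 rows; each row is the pose to reach, as a shift and turn from the pose commanded when the call began; what a row does not reach only later rows make up. A row lasts 1/12 s, in which the tool goes at most 41.7 mm and 7.16 degrees, less where a joint would pass 70% of its speed; a pose out of reach is approached as far as the arm can. A call with a gripper value outside its range is refused whole. OPENING is the opening, from 0 (shut) to 1 (fully open), set as the call begins (- or left out, the last holds). The fingers move at their own pace and stop on an object; the grip force is fixed at half the most. Time passes only in rows, so rows that repeat a pose let the fingers close. It gives the time, the measured TCP pose, the force, the opening and the grip force at its end, in the units of the state.
- get_obs(): the state, without advancing time (a new reading comes with each control period).
- cams.get_image(name): name is "scene" or "top" or "wrist"; returns (picture, depth): 384x512x3 uint8, red, green, blue; 384x512 float32, mm along the optical axis (not along the pixel's ray), 0 where there is no reading.
- cams.get_calibration(name): a dict with "mtx" (3x3 intrinsics, pixels), "R" (3x3) and "t" (3): a world point X has camera coordinates R X + t; the wrist camera has in their place "mount" (4x4, takes a point from camera to tool coordinates, whose origin is the TCP and whose axes are the flange's). Camera axes: x right, y down, z forward; pixel columns grow to the right and rows downward; lengths in mm; the calibration is good to about 2 mm. A picture is of the moment at which its call begins: read the wrist's pose just before it. get_calibration takes no time and is no camera call.
- ticket.close_job(): hands the job in; it is judged then, once.
Trained networks look in the newest picture that a camera, given by its name, has taken for a name from the list of things; names that differ only in an ending like _2 or _b are one class to them, and where a whole thing is asked for, a point or a joint stands for the part that bears it (a point fixed in the world has none). Each returns a list of dicts, best first, with "score" (0 to 1); they miss things now and then, are a little off and sometimes report something else, mostly with a low value. They report only what shows in the picture. A call takes as long as a camera call. They do not tell look-alikes from the thing itself.
- boxes_of(camera, target): "centre" ([column, row] in pixels, amid what is visible of it).
The state is a dict: "t": time; "qpos": joint angles; "qvel": joint speeds; "joint_torque": joint torques, N m; "ee_pos": TCP position; "orientation": TCP orientation; "ft_force": force on the tool from outside, world axes, zero at the start; "moment": the same for the moment, N m; "width": finger opening in mm; "grasp_force": force on a finger pad.
Only numpy, scipy, OpenCV 4.12 (cv2) and the standard library are available. Lean on these libraries where they do the work, as an engineer would, in place of code of your own. Each camera call takes 0.05 s, during which the arm holds its last target. There are 200 camera calls.

## Task

Two tilt trays stand on the bench. On the one that holds the two round black mounted specimens, lift the bar handle at its near edge until both specimens slide over the hinge into the catch pan behind, then lower the tray gently all the way back down, without letting it drop, and let go. Do not touch the specimens with the gripper, and leave the other tray, with the bright steel test blocks, down.

Things in the scene. Friction and masses are not known exactly. Their poses are not given: they have to be found in the camera images.
- stand: fixed stand of the tray with the specimens. Origin on the worktop; x points from the handle over the hinge to the pan (away from the robot, within 0.2 rad), y along the hinge, z up. Far half: aluminium catch pan, inside x 28 to 123 mm, y +-64 mm, floor 9 mm up, end wall 70 mm high. The other unit, with steel blocks in its tray, is alike; either may stand on the left, 200 mm or more apart
- tip_tray (a joint): angle of the tray with the specimens, rad: 0 = down and level (its rest), grows as the handle end is lifted, stop at 1.2. Light hinge; the tray (250 g) falls back by its own weight wherever it is let go. The specimens slide by themselves once it is steep enough, between 0.4 and 0.7 rad according to the friction; 0.9 rad is always enough, within about a second
- tip_tray_handle (a point): middle of the bar handle at the near edge of that tray, on the bar's axis, 60 mm above the worktop when down. Steel bar 10 mm thick, 100 mm long, along the stand's y, carried by an arm at each end; 35 mm of open space between bar and tray wall, nothing below. It lies 150 mm before and 12 mm above the hinge axis and swings about it with the tray
- tip_tray_hinge (a point): middle of the hinge axis of that tray, 48 mm above the worktop; the axis runs along the stand's y. It does not move. The tray is aluminium, inside 106 x 120 mm, floor 51 mm above the worktop, three walls 22 mm high, open at the hinge. Beware: a tall hardness tester stands left of the units (x over 0.45, y 0.13 to 0.42 m); pass before it with the arm drawn in
- specimen_1_center (a point): centre of the first specimen, a black resin disc with a metal face, diameter 30 mm, 16 mm high, 40 g; at first lying in the tray
- specimen_2_center (a point): centre of the second specimen, like the first, 30 mm in diameter and 17 mm high
- other_tray (a joint): angle of the other tray, the one with the steel test blocks (round and six-sided, about 55 mm wide, 12 mm high), rad; 0 = down; it is to stay there
Not all that is in view belongs to the job. Leave any white look-alike of the part that bears specimen_1_center alone.

How it is judged (in metres and radians):
On the way, in this order (a step that is already met when the one before it is completed fails the run):
1. the tray with the specimens is tipped up by its handle edge (value of joint tip_tray above 0.3 rad), for 0.05 s.
2. both specimens have slid into the catch pan, the tray still up (value of joint tip_tray above 0.15 rad and x of specimen_1_center in the frame of stand between 0.03 and 0.124 m and y of specimen_1_center in the frame of stand between -0.065 and 0.065 m and z of each of specimen_1_center, specimen_2_center in the frame of stand below 0.06 m and x of specimen_2_center in the frame of stand between 0.03 and 0.124 m and y of specimen_2_center in the frame of stand between -0.065 and 0.065 m), for 0.1 s.
At the end, for the whole second after the job is handed in: both specimens lie, either way up, in the catch pan of their own unit; their tray is back down within 0.06 rad, and the other tray is down (value of joint each of tip_tray, other_tray below 0.06 rad and x of specimen_1_center in the frame of stand between 0.03 and 0.124 m and y of specimen_1_center in the frame of stand between -0.065 and 0.065 m and z of each of specimen_1_center, specimen_2_center in the frame of stand below 0.06 m and x of specimen_2_center in the frame of stand between 0.03 and 0.124 m and y of specimen_2_center in the frame of stand between -0.065 and 0.065 m); the robot touches nothing.
It fails at once if the tray is let fall: it swings down faster than 2.5 rad/s (about 0.37 m/s at the handle) (velocity of joint tip_tray below -2.5 rad/s).
It fails at once if the gripper touches a specimen (contact force between any of the arm, the fingers and specimen_1 above 0.5 N or contact force between any of the arm, the fingers and specimen_2 above 0.5 N).
It fails at once if the other tray is lifted by more than 0.1 rad (value of joint other_tray above 0.1 rad).
It also fails if it takes over 42 s, if anything falls off the work surface, if the arm or the gripper's body presses on something with over 40 N, if the wrist force passes 120 N, or if a joint passes its speed limit or range.

## Working session

There is one attempt and no reset: what is moved stays moved. The work goes in short steps, Python scripts to look and compute and a shell command to move; the robot and the scene stay as the last step left them, time stands still between calls to the robot, and variables do not carry over. Pictures are saved under pics/ and viewed, at most 10 in all, crops included, and the job is handed in when it is done.

```bash
mkdir -p pics
cat > h.py <<'E'
import numpy as np, cv2
from workcell import get_obs, cams, ticket, boxes_of, ctrl
def pix2w(name,uv,d=None,dep=None,z=None):
    c=cams.get_calibration(name);K=np.array(c["mtx"]);R=np.array(c["R"]);t=np.array(c["t"])
    r=np.linalg.inv(K)@[uv[0],uv[1],1]
    if z is not None:
        o=-R.T@t; w=R.T@r; return o+w*(z-o[2])/w[2]
    return R.T@(r*d-t)
def cloud(name,dep):
    c=cams.get_calibration(name);K=np.array(c["mtx"]);R=np.array(c["R"]);t=np.array(c["t"]).ravel()
    v,u=np.mgrid[:384,:512]
    r=np.stack([u,v,np.ones_like(u)],-1)@np.linalg.inv(K).T*dep[...,None]
    return (r-t)@R
E
python3 - <<'E'
from h import *
o=get_obs();print({k:np.round(o[k],3) for k in o})
for n in("scene","top"):
    im,d=cams.get_image(n);cv2.imwrite(f"pics/{n}0.png",im[...,::-1]);np.save(f"{n}0.npy",d)
    P=cloud(n,d)
    for tg in("specimen_1_center","tip_tray","other_tray","tip_tray_handle"):
        try:
            for b in boxes_of(n,tg)[:4]:
                c=np.array(b["centre"]);i=c.round().astype(int);print(n,tg,round(b["score"],2),c.round(1),P[i[1],i[0]].round(0))
        except Exception as e: print(n,tg,e)
E
```

```text
{'t': np.float64(0.0), 'qpos': array([ 1.135,  0.424,  1.631,  0.   ,  1.089, -0.019]), 'qvel': array([ 0.002, -0.001, -0.001, -0.   , -0.001, -0.002]), 'joint_torque': array([-1.0000e-03, -5.4463e+01, -2.7366e+01,  6.4000e-02,  2.3000e-02,
       -0.0000e+00]), 'ee_pos': array([252.745, 571.004, 221.892]), 'orientation': array([-6.500e-01, -3.073e+00,  2.000e-03]), 'ft_force': array([-0.426,  0.012,  0.043]), 'moment': array([ 0.06 , -0.03 , -0.005]), 'grasp_force': np.float64(0.0), 'width': np.float64(87.949)}
scene specimen_1_center 0.76 [165.6 273.3] [525.  35.  64.]
scene specimen_1_center 0.71 [234.2 232.8] [ 527. -116.   17.]
scene tip_tray 0.73 [192. 244.] [534. -28.  67.]
scene tip_tray 0.61 [177.7 256.3] [544.  -4.  49.]
scene other_tray 0.58 [325.5 154.4] [ 511. -361.   49.]
scene tip_tray_handle 0.83 [180.9 255.9] [540.  -8.  49.]
top specimen_1_center 0.63 [229.4 204.7] [ 520. -125.   20.]
top tip_tray 0.75 [167.5 186.9] [556.  -0.  49.]
top other_tray 0.97 [343.1 205.5] [ 508. -361.   51.]
top tip_tray_handle 0.75 [164.7 186.9] [557.   6.  49.]
```

View pics/top0.png

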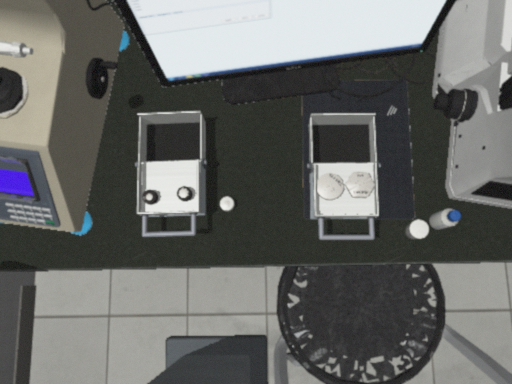

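View pics/scene0.png

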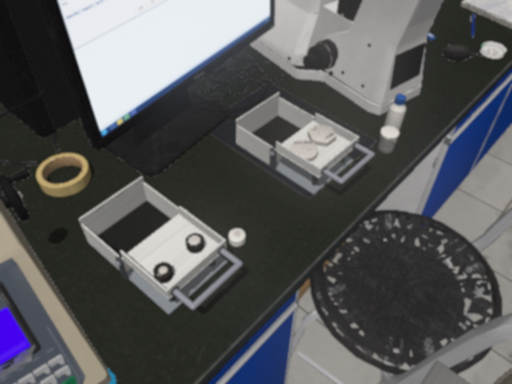

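The top view shows the target unit on the left. Its black specimens are at about (151,197) and (185,194), and its bar runs from about (143,235) to (195,231). The steel blocks are in the right unit (343,185), and the white look-alike is at (227,203).

Run:
```python
from h import *
d=np.load("top0.npy");P=cloud("top",d)
for c in (150,160,170,180,190): print(c,[tuple(P[r,c].round(0).astype(int)) for r in range(226,242)])
q=P[224:244,140:200].reshape(-1,3); q=q[(q[:,2]>58)&(q[:,2]<71)]
im=cv2.imread("pics/top0.png")
m=(P[...,2]>58)&(P[...,2]<80); m[:105]=0;m[245:]=0;m[:,:130]=0;m[:,212:]=0
ys,xs=np.nonzero(m);r=cv2.minAreaRect(P[m][:,:2].astype(np.float32));print("unit rect",r)
qm=P[222:246,146:193].reshape(-1,3);qm=qm[(qm[:,2]>60)&(qm[:,2]<69)&(qm[:,0]<P[m][:,0].min()+40)]
print("bar",qm.mean(0),qm.min(0),qm.max(0),len(qm)); k=np.polyfit(qm[:,1],qm[:,0],1);print("dx/dy",k)
d2=np.load("scene0.npy");S=cloud("scene",d2).reshape(-1,3)
s=S[(abs(S[:,0]-445)<45)&(abs(S[:,1]-5)<70)&(S[:,2]>55)&(S[:,2]<80)]
for x in range(400,490,4):
    t=s[(s[:,0]>=x)&(s[:,0]<x+4)]
    if len(t):print(x,len(t),t.mean(0).round(0),t[:,1].min().round(),t[:,1].max().round())
cv2.imwrite("pics/crop.png",cv2.resize(im[100:250,120:245],None,fx=4,fy=4,interpolation=2))
```

```text
150 [(np.int64(482), np.int64(49), np.int64(0)), (np.int64(479), np.int64(49), np.int64(-1)), (np.int64(477), np.int64(48), np.int64(2)), (np.int64(475), np.int64(49), np.int64(-1)), (np.int64(473), np.int64(49), np.int64(-1)), (np.int64(471), np.int64(49), np.int64(1)), (np.int64(462), np.int64(32), np.int64(62)), (np.int64(459), np.int64(31), np.int64(64)), (np.int64(457), np.int64(31), np.int64(64)), (np.int64(455), np.int64(31), np.int64(64)), (np.int64(453), np.int64(30), np.int64(66)), (np.int64(457), np.int64(48), np.int64(2)), (np.int64(455), np.int64(48), np.int64(2)), (np.int64(453), np.int64(48), np.int64(1)), (np.int64(451), np.int64(48), np.int64(2)), (np.int64(449), np.int64(47), np.int64(3))]
160 [(np.int64(481), np.int64(27), np.int64(0)), (np.int64(479), np.int64(27), np.int64(2)), (np.int64(477), np.int64(27), np.int64(1)), (np.int64(474), np.int64(27), np.int64(1)), (np.int64(473), np.int64(27), np.int64(-2)), (np.int64(470), np.int64(27), np.int64(2)), (np.int64(461), np.int64(10), np.int64(65)), (np.int64(459), np.int64(10), np.int64(66)), (np.int64(457), np.int6
[... 2483 characters left out ...]
np.int64(-39), np.int64(1))]
unit rect ((582.7300415039062, -4.2528839111328125), (261.9577941894531, 139.31161499023438), 1.6961771249771118)
bar [458.63305865  -9.67308     64.64765275] [452.21534431 -55.07589944  60.42033374] [482.05254789  40.45498814  68.99901301] 255
dx/dy [-2.14279942e-02  4.58425784e+02]
448 69 [451.   9.  60.] -54.0 48.0
452 231 [454.  -3.  61.] -59.0 50.0
456 140 [458.  -1.  62.] -57.0 50.0
460 44 [462.  -0.  62.] -59.0 51.0
464 33 [466.  -5.  62.] -59.0 50.0
468 30 [470.   4.  62.] -58.0 50.0
472 32 [474.   0.  62.] -58.0 50.0
476 31 [478.   5.  61.] -59.0 50.0
480 32 [482.  -3.  62.] -58.0 50.0
484 32 [486.   3.  62.] -57.0 51.0
488 11 [489.   2.  62.] -55.0 49.0
```

View pics/crop.png

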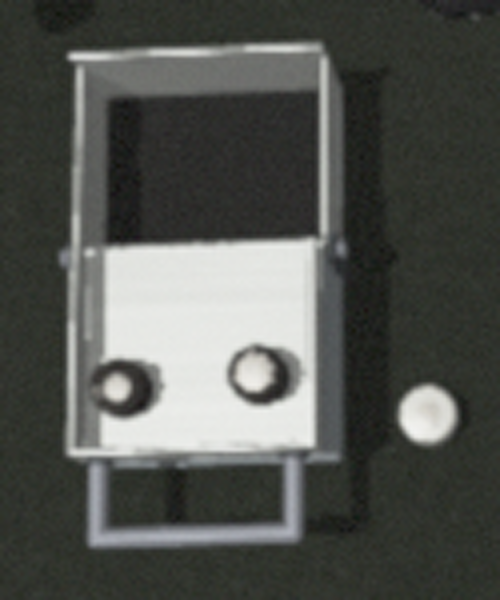

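```bash
python3 -m creep '[0,-0.039,0,-0.11, 0,-0.079,0,-0.22, 0,-0.119,0,-0.33, 0,-0.159,0,-0.44, 0,-0.199,0,-0.55, 0,-0.239,0,-0.66, 0.003,-0.279,0,-0.77, 0.022,-0.315,0,-0.88, 0.045,-0.35,0,-0.99, 0.07,-0.38,0,-1.1]' 0.36
```

```text
t: 1.33
ee_pos: [322.8, 189.5, 223.1]
orientation: [2.165, 2.276, 0.001]
ft_force: [0.4, 0.7, 0.3]
width: 32.0
grasp_force: 0.0
```

```bash
python3 -m creep '[0.012,-0.035,0,-0.025, 0.03,-0.07,0,-0.025, 0.05,-0.105,0,-0.025, 0.075,-0.14,-0.01,-0.025, 0.1,-0.17,-0.03,-0.025, 0.12,-0.19,-0.06,-0.025, 0.134,-0.195,-0.09,-0.025, 0.134,-0.195,-0.09,-0.025, 0.134,-0.195,-0.09,-0.025]'
python3 - <<'E'
from h import *
from scipy.spatial.transform import Rotation as Ro
o=get_obs();im,d=cams.get_image("wrist");cv2.imwrite("pics/w1.png",im[...,::-1])
c=cams.get_calibration("wrist");K=np.array(c["mtx"]);M=np.array(c["mount"])
Rt=Ro.from_rotvec(o["orientation"]).as_matrix()
v,u=np.mgrid[:384,:512]
p=np.stack([u,v,np.ones_like(u)],-1)@np.linalg.inv(K).T*d[...,None]
W=(p@M[:3,:3].T+M[:3,3])@Rt.T+o["ee_pos"]
print(o["ee_pos"],np.arctan2(Rt[1,1],Rt[0,1]))
s=W[(d>0)&(W[...,2]>50)&(W[...,2]<75)&(abs(W[...,1]+4)<62)&(W[...,0]<520)]
for x in range(440,510,4):
    t=s[(s[:,0]>=x)&(s[:,0]<x+4)]
    if len(t):print(x,len(t),t.mean(0).round(0),t.min(0).round()[1:],t.max(0).round()[1:])
b=s[(abs(s[:,1]+4)<35)&(s[:,0]<475)]
if len(b):print(b.mean(0),np.polyfit(b[:,1],b[:,0],1),np.percentile(b[:,0],[2,98]))
E
```

```text
t: 2.08
ee_pos: [455.6, -3.8, 131.1]
orientation: [-2.188, -2.249, 0.006]
ft_force: [0.6, 0.2, 0.3]
width: 31.7
grasp_force: 0.0
[455.62354385  -3.84974201 131.06427093] 0.027534757224484993
452 317 [455.   6.  61.] [-56.  58.] [48. 64.]
456 812 [458.  -1.  63.] [-59.  59.] [49. 65.]
460 800 [462.  -1.  62.] [-59.  58.] [50. 65.]
464 205 [466.  -3.  62.] [-59.  57.] [50. 65.]
468 151 [470.   3.  62.] [-59.  58.] [50. 65.]
472 156 [474.  -0.  62.] [-58.  58.] [49. 65.]
476 154 [478.   0.  62.] [-58.  57.] [49. 65.]
480 120 [482.  18.  62.] [-59.  57.] [50. 65.]
484 90 [486.  45.  62.] [40. 59.] [50. 64.]
488 87 [490.  45.  62.] [40. 58.] [50. 65.]
492 89 [494.  45.  62.] [40. 59.] [50. 65.]
496 326 [499.  43.  64.] [11. 51.] [58. 73.]
500 1063 [501.   6.  67.] [-40.  50.] [58. 73.]
504 61 [506.  49.  64.] [-40.  50.] [58. 72.]
508 156 [510.  14.  55.] [-53.  50.] [58. 73.]
[459.28799038  -2.53349406  62.32622864] [-1.08609471e-02  4.59260474e+02] [454.51076384 464.09209304]
```

View pics/w1.png

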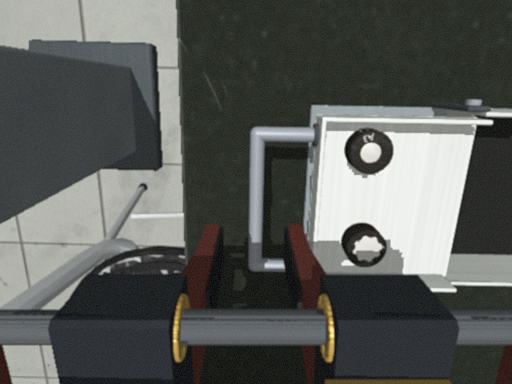

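The wrist view shows the bar between the finger lines, at column 258 against fingers at 210 and 300. Its axis is at x≈459, y≈-4, and the tray wall is at x≈499. I'll go down now.

```bash
python3 -m creep '[0.0025,0,-0.02,0, 0.0025,0,-0.04,0, 0.0025,0,-0.06,0, 0.0025,0,-0.075,0, 0.0025,0,-0.087,0, 0.0025,0,-0.087,0, 0.0025,0,-0.087,0]'; python3 -m creep '[0,0,0,0,0,0,0,0,0,0,0,0,0,0,0,0,0,0,0,0,0,0,0,0]' 0
```

```text
t: 2.72
ee_pos: [459.8, -2.7, 47.5]
orientation: [2.186, 2.254, 0.002]
ft_force: [-0.6, 0.2, -0.3]
width: 31.9
grasp_force: 0.0
t: 3.22
ee_pos: [457.1, -3.4, 46.2]
orientation: [-2.187, -2.251, 0.004]
ft_force: [-7.6, 0.3, 10.7]
width: 9.3
grasp_force: 30.0
```

```bash
python3 -m creep '[0.001,0,0.0075,0, 0.002,0,0.015,0, 0.0035,0,0.022,0, 0.0055,0,0.0295,0, 0.0075,0,0.037,0, 0.010,0,0.044,0, 0.013,0,0.051,0, 0.0165,0,0.0575,0, 0.0165,0,0.0575,0, 0.0165,0,0.0575,0]'
python3 - <<'E'
from h import *
im,d=cams.get_image("scene");cv2.imwrite("pics/s2.png",im[...,::-1])
E
```

```text
t: 4.05
ee_pos: [472.6, -3.3, 103.4]
orientation: [-2.186, -2.249, 0.007]
ft_force: [-10.2, 0.6, 3.1]
width: 9.3
grasp_force: 30.0
```

View pics/s2.png

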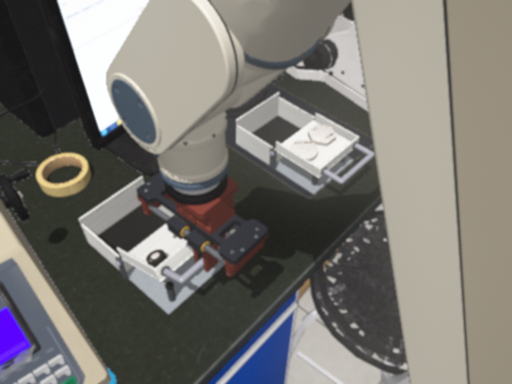

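The scene view shows the tray tilted by its bar and the left specimen still on it at (156,258). The other unit hasn't moved. I'll keep lifting to 0.95 rad.

```bash
python3 -m creep '[0.003,0,0.0065,0, 0.0065,0,0.013,0, 0.010,0,0.019,0, 0.0145,0,0.025,0, 0.019,0,0.031,0, 0.0245,0,0.0363,0, 0.03,0.001,0.0415,0, 0.0355,0.001,0.0465,0, 0.0415,0.001,0.051,0, 0.0475,0.001,0.0555,0]'
python3 -m creep '[0.006,0,0.004,0,0.006,0,0.004,0,0.006,0,0.004,0,0.006,0,0.004,0,0.006,0,0.004,0,0.006,0,0.004,0,0.006,0,0.004,0,0.006,0,0.004,0,0.006,0,0.004,0,0.006,0,0.004,0]'
python3 - <<'E'
from h import *
im,d=cams.get_image("scene");im2,d2=cams.get_image("top")
cv2.imwrite("pics/s3.png",np.hstack([im[150:350,50:300],im2[90:290,80:330]])[...,::-1])
P=cloud("scene",d);Q=cloud("top",d2)
for n,p in(("scene",P),("top",Q)):
  for b in boxes_of(n,"specimen_1_center"):
    i=np.round(b["centre"]).astype(int);print(n,b["score"],i,p[i[1],i[0]].round())
E
```

```text
t: 4.93
ee_pos: [520.2, -2.8, 159.8]
orientation: [-2.186, -2.25, 0.008]
ft_force: [-12.7, -1.1, 13.1]
width: 9.3
grasp_force: 30.0
t: 5.77
ee_pos: [527.7, -2.7, 164.5]
orientation: [-2.188, -2.252, 0.003]
ft_force: [-11.2, -0.7, 16.8]
width: 9.3
grasp_force: 30.0
scene 0.61 [235 235] [ 524. -115.   15.]
scene 0.49 [113 239] [668.  37.  23.]
top 0.68 [226 204] [ 523. -118.   18.]
top 0.48 [157 142] [663.  32.  23.]
```

View pics/s3.png

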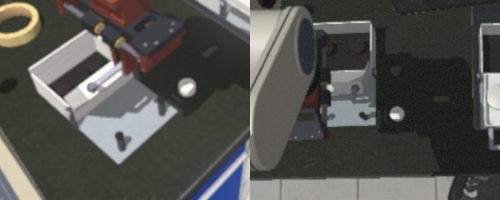

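Run:
```python
from h import *
im,d=cams.get_image("top");Q=cloud("top",d)
c=im[100:250,130:230];c=cv2.convertScaleAbs(c,alpha=1.6,beta=20);cv2.imwrite("pics/t4.png",cv2.resize(c,None,fx=4,fy=4,interpolation=2)[...,::-1])
for r in range(124,170,3): print(r,[tuple(Q[r,k].round().astype(int)[[0,2]].tolist()) for k in range(150,200,5)])
```

```text
124 [(609, 289), (612, 281), (708, 12), (708, 12), (708, 11), (708, 10), (708, 10), (707, 10), (706, 13), (707, 10)]
127 [(605, 287), (607, 280), (702, 11), (702, 9), (701, 10), (701, 9), (700, 11), (699, 13), (700, 10), (700, 8)]
130 [(600, 288), (602, 280), (696, 9), (695, 10), (694, 11), (695, 9), (693, 11), (688, 25), (694, 7), (692, 12)]
133 [(594, 289), (597, 279), (684, 24), (688, 9), (687, 13), (687, 9), (688, 7), (680, 28), (680, 28), (686, 10)]
136 [(589, 289), (598, 261), (602, 247), (681, 9), (679, 13), (679, 12), (679, 12), (674, 28), (674, 24), (679, 11)]
139 [(587, 279), (593, 261), (668, 28), (673, 12), (673, 12), (672, 13), (672, 12), (668, 24), (666, 28), (672, 10)]
142 [(663, 27), (588, 260), (662, 26), (668, 7), (667, 10), (666, 10), (666, 10), (660, 29), (660, 25), (665, 10)]
145 [(660, 15), (582, 262), (659, 15), (660, 9), (660, 9), (661, 5), (659, 12), (659, 9), (658, 10), (658, 11)]
148 [(655, 8), (577, 261), (655, 6), (653, 10), (653, 10), (652, 11), (653, 9), (651, 11), (651, 13), (650, 13)]
151 [(647, 10), (572, 262), (648, 7), (646, 12), (645, 13), (645, 11), (645, 11), (645, 9), (646, 6), (645, 9)]
154 [(641, 8), (568, 259), (639, 12), (640, 9), (639, 11), (639, 9), (638, 11), (638, 12), (638, 10), (637, 11)]
157 [(634, 10), (562, 261), (633, 11), (633, 7), (631, 13), (632, 8), (632, 8), (631, 12), (631, 9), (607, 93)]
160 [(555, 269), (554, 271), (626, 9), (626, 9), (624, 14), (625, 11), (625, 8), (624, 11), (625, 7), (598, 104)]
163 [(550, 271), (550, 269), (554, 253), (607, 55), (607, 55), (606, 56), (606, 56), (606, 55), (605, 58), (591, 106)]
166 [(545, 268), (545, 269), (549, 251), (597, 67), (597, 67), (596, 69), (596, 67), (595, 73), (595, 72), (586, 104)]
169 [(540, 270), (540, 269), (544, 252), (587, 81), (587, 82), (586, 82), (587, 80), (586, 81), (585, 86), (579, 108)]
```

View pics/t4.png

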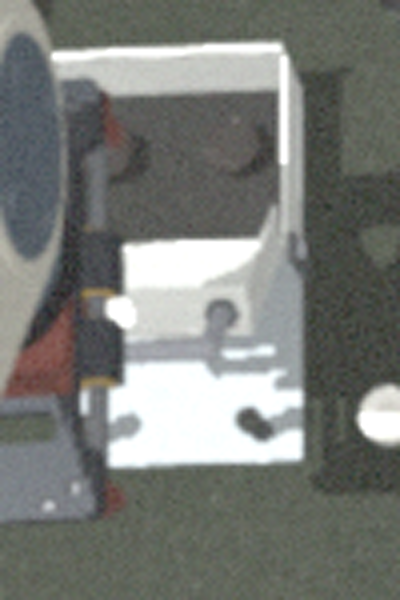

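The crop shows both dark discs on the pan floor at about (125,155) and (235,140). Their tops are 26–28 mm up, so both are in. Now I'll lower the tray the same way.

```bash
python3 -m creep '[-0.006,0,-0.004,0, -0.012,0,-0.0085,0, -0.018,0,-0.013,0, -0.0235,0,-0.018,0, -0.029,-0.001,-0.0232,0, -0.0345,-0.001,-0.0285,0, -0.039,-0.001,-0.0345,0, -0.0435,-0.001,-0.0405,0, -0.047,-0.001,-0.0465,0, -0.0505,-0.001,-0.053,0]'
python3 -m creep '[-0.003,0,-0.0065,0, -0.0065,0,-0.0135,0, -0.0095,0,-0.0205,0, -0.012,0,-0.027,0, -0.014,0,-0.0345,0, -0.016,0,-0.042,0, -0.0175,0,-0.049,0, -0.0185,0,-0.0565,0, -0.0195,0,-0.064,0, -0.0195,0,-0.064,0]'
```

```text
t: 6.85
ee_pos: [476.9, -3.3, 110.1]
orientation: [-2.188, -2.251, 0.003]
ft_force: [-7.8, 1.2, 4.5]
width: 9.3
grasp_force: 30.0
t: 7.68
ee_pos: [457.1, -3.4, 45.0]
orientation: [-2.187, -2.251, 0.005]
ft_force: [-6.0, 0.5, -0.7]
width: 9.2
grasp_force: 30.0
```

```bash
python3 -m creep '[0,0,-0.001,0,0,0,-0.002,0,0,0,-0.002,0]'; python3 -m creep '[0,0,0,0,0,0,0,0,0,0,0,0,0,0,0,0]' 0.36; python3 -m creep '[0,0,0.015,0, 0,0,0.035,0, 0,0,0.06,0, 0,0,0.09,0, -0.02,0,0.12,0, -0.05,0,0.15,0, -0.08,0,0.15,0, -0.08,0,0.15,0, -0.08,0,0.15,0]'
python3 - <<'E'
from h import *
im,d=cams.get_image("top");Q=cloud("top",d)
cv2.imwrite("pics/t5.png",cv2.resize(im[100:260,110:400],None,fx=2.5,fy=2.5)[...,::-1])
s=Q[225:245,150:190].reshape(-1,3);s=s[(s[:,2]>40)&(s[:,2]<120)]
print(len(s),s.mean(0) if len(s) else 0)
im,d=cams.get_image("scene");S=cloud("scene",d).reshape(-1,3)
s=S[(abs(S[:,0]-457)<8)&(abs(S[:,1]+4)<50)&(S[:,2]>40)&(S[:,2]<90)];print(len(s),s.mean(0) if len(s) else 0)
print(get_obs()["ft_force"])
E
```

```text
t: 7.93
ee_pos: [457.2, -3.4, 44.4]
orientation: [-2.187, -2.25, 0.005]
ft_force: [-10.2, 0.7, 10.7]
width: 9.0
grasp_force: 30.0
t: 8.27
ee_pos: [460.6, -3.6, 44.2]
orientation: [2.188, 2.252, 0.002]
ft_force: [0.2, -0.1, -0.2]
width: 30.5
grasp_force: 0.0
t: 9.02
ee_pos: [379.1, -3.5, 194.4]
orientation: [2.188, 2.252, 0.002]
ft_force: [0.7, 0.6, -0.6]
width: 31.9
grasp_force: 0.0
198 [456.94668785  -8.79842383  64.69134506]
432 [455.11585683  -2.06572174  61.54658145]
[ 0.04937703  0.94819177 -0.18330355]
```

View pics/t5.png

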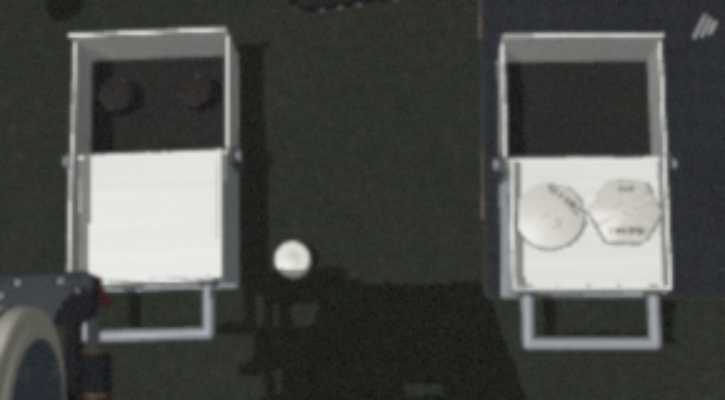

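The tray is down and empty, with the bar back at its starting height. Both discs are in the pan at about (118,95) and (197,92), the other tray is untouched, and the arm is clear.

```bash
python3 -c "
from workcell import ticket
print(ticket.close_job())"
```

```text
the job is handed in; nothing more can be done
None
```

I handed the job in: both specimens are in the catch pan, their tray is lowered and released, and the other tray was left down (last images agree; the hand-in gave no verdict).

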